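# Mount a brittle shell blank on a cameo carver's dop

### The arm

A 7-joint arm with a two-finger parallel gripper is mounted at the origin on the work surface. World frame = base frame: x ahead of the robot, y to its left, z up, the work surface at z = 0. Lengths are in m, angles in rad, forces in N, time in s.
With the tool pointing down it reaches from about 0.4 to 0.9 m from the base axis. Payload 5.6 kg.
Tool frame: the origin (TCP) lies at the very end of the fingers, on their centre line; the grasp point (between the pads) lies 19 mm behind it (grasp_offset is the distance from the TCP to the grasp point, in m); z points along the fingers, y is the line along which they close (so a half turn about z gives the same grasp; the last joint's range is limited). The gripper opens to 92 mm and grips with 3 to 60 N. Pads are 20 mm wide; open, the fingers measure 128 mm over their backs; the gripper's body (75 mm by 189 mm) begins 69 mm behind the grasp point.
Start: joints at [-1.157, 0.468, -0.012, 1.603, 0.006, 1.071, -0.056], TCP at [0.287, 0.583, 0.215] pointing down, gripper open.
Joint ranges: [-2.53, 2.53], [-0.31, 2.02], [-1.57, 1.55], [0.28, 2.44], [-1.29, 4.43], [0.15, 1.84], [-2.92, 2.92]. Speed limits (rad/s): [2.57, 2.57, 3.14, 3.14, 3.14, 3.14, 3.14].

### API

Orientations are given as [roll, pitch, yaw] about the fixed x, y, z axes, in that order (R = Rz(yaw) Ry(pitch) Rx(roll)).
In Python, from workcell import get_state, get_image, finish_job, grasp_offset gives the robot as it stands. The module is installed in compiled form; this text tells all that it offers.
- The arm moves only by the tool play_rows, never from a script. Its argument "moves" is a list of rows, each an object of numbers: "fingers": the opening, from -1 (shut) to 1 (fully open); "tx", "ty", "tz": the shift along the tool's x, y, z in mm; "yaw": the turn about the tool's z in degrees. In form: [{"fingers": .., "tx": .., "ty": .., "tz": .., "yaw": ..}, ...]. A call has 1 to 20 rows; each row is the pose to reach, as a shift and turn from the pose commanded when the call began, along the tool's axes at that moment; what a row does not reach only later rows make up. A row lasts 1/8 s, in which the tool goes at most 62.5 mm and 10.7 degrees, less where a joint would pass 70% of its speed; a pose out of reach is approached as far as the arm can. A call with a gripper value outside its range is refused whole. The fingers move at their own pace and stop on an object; "newtons" is the grip in N (left out, the last holds). Time passes only in rows, so rows that repeat a pose let the fingers close. It gives the time, the measured TCP pose, the force, the opening and the grip force at its end, in the units of the state.
- get_state(): the state, without advancing time (a new reading comes with each control period).
- get_image(name): name is "scene" or "side" or "wrist"; returns a dict with "image" (480x640x3 uint8, red, green, blue), "K" (3x3 intrinsics, pixels), "T" (4x4, takes a point from camera to world coordinates); the wrist camera has in their place "T_tool_cam" (4x4, takes a point from camera to tool coordinates, whose origin is the TCP and whose axes are the flange's). Camera axes: x right, y up, looking along -z (the intrinsics and any distortion apply to the point x, -y, -z); pixel columns grow to the right and rows downward; lengths in m; the calibration is good to about 2 mm. A picture is of the moment at which its call begins: read the wrist's pose just before it. There is no depth.
- finish_job(): hands the job in; it is judged then, once.
The state is a dict: "time_s": time; "joints": joint angles; "qd": joint speeds; "joint_efforts": joint torques, N m; "tcp_pos": TCP position; "tcp_rot": TCP orientation; "wrist_force": force on the tool from outside, world axes, zero at the start; "wrist_torque": the same for the moment, N m; "width": opening from 0.0 (shut) to 1.0 (fully open); "grasp_force": force on a finger pad.
Only numpy, scipy, OpenCV 4.12 (cv2) and the standard library are available. Lean on these libraries where they do the work, as an engineer would, in place of code of your own. Each camera call takes 0.05 s, during which the arm holds its last target. There are 200 camera calls.

### The job

Mount the round, domed shell blank ready for carving: take it from the sloping rack and lay it dome up and centred on the flat head of the upright dop, let go of it, then slide the lipped wooden ring down over it until the lip rests level on the shell's rim. The shell is brittle: squeeze it with less than 10 newtons per finger, and keep every touch of the dop or ring against it below 10 newtons too. Leave the oval blank, the big sea shell, the graver and the jar of tools where they stand.

Things in the scene. Friction and masses are not known exactly. Their poses are not given: they have to be found in the camera images.
- blank: The task's blank: round domed disc of bare shell, 25 g, 40 mm across. Rim 6 mm thick with a flat 5 mm wide annulus on top; dome in the middle (30 mm wide at its foot) up to 11.5 mm. Origin at the centre of its flat underside, z through the dome. Starts on one of the rack's two places, tilted 28 degrees, dome outward.
- ring: Retaining ring of brown wood, 50 g, 56 mm outside diameter, 20 mm high; bore 45 mm for the lower 17 mm, then an inward lip 3 mm thick at the top with a 32 mm hole. Starts flat on the bench, lip up. Origin on its axis at its underside, z up. With the lip seated on the shell's rim, its origin is 11 mm below the dop's head.
- dop: Fixed upright wooden dop 80 mm tall: iron foot 80 mm across and 18 mm high, slim stem, flat round head 34 mm across. Origin under the foot's centre, z up.
- dop_top (a point): Centre of the dop's flat head, 80 mm above the bench, z up.
- rack: Fixed wooden rack 202 mm wide (y), 110 deep, board sloping 28 deg, low edge to its -x. Two places at y = +-47.5 mm: support strip 24 mm wide, 14 mm proud of the board 5 mm stop at its lower end. A rail (y) crosses above at x 22 to 38, z 174 to 186 mm, so a vertical gripper has no room. Origin on the bench; blank undersides centred at x = 0, z = 75 mm; outward normal (-0.469, 0, 0.883) in its axes.
- oval: Bystander on the rack's other place: flat oval shell blank 62 x 40 x 7 mm, long way across the rack. Origin at the centre of its underside.
- conch: Bystander: spiny sea shell lying on the bench, about 88 mm long (its x), 57 mm wide, 60 mm high. Origin on the bench under its middle.
- graver: Bystander: graver with dark mushroom handle on a little rest, 116 mm long (x from -63 to +53 mm, handle at -x), 32 mm wide and high. Origin on the bench.
- jar: Bystander: white pot 52 mm across and 85 mm high, with gouge handles sticking straight up to 170 mm. It stands close to the dop, on its +y side. Origin under its centre.
Things that resemble listed ones, but are neither listed nor needed, are in the scene too. Of the things that look like the ring, take the one that is nearest to the robot's base at the start. What is shaped like the blank but yellow is not meant.

How it is judged:
On the way:
1. the round blank lies flat, dome up, centred on the dop's head, let go of, before the ring is on (horizontal distance between blank and dop_top below 0.005 m and z of blank in the frame of dop_top between -0.003 and 0.003 m and angle between blank's own z axis and vertical below 0.1 rad and contact force between the fingers and blank below 0.1 N and linear speed of blank below 0.01 m/s and distance between ring and dop_top above 0.03 m), for 0.2 s.
At the end, for the whole second after the job is handed in: Blank flat (0.1 rad), dome up, on the dop's head, within 5 mm of its centre and 3 mm of its height; ring over it, level (0.1 rad), lip up, within 7 mm of the dop's axis, underside 8.5 to 13.5 mm below the dop's head; both released and at rest (horizontal distance between blank and dop_top below 0.005 m and z of blank in the frame of dop_top between -0.003 and 0.003 m and angle between each of blank, ring's own z axis and vertical below 0.1 rad and horizontal distance between ring and dop_top below 0.007 m and z of ring in the frame of dop_top between -0.0135 and -0.0085 m and contact force between the fingers and blank below 0.1 N and linear speed of each of blank, ring below 0.01 m/s and contact force between the fingers and ring below 0.1 N); the robot touches nothing.
It fails at once if the shell blank is squeezed with more than 10 N per finger (20 N over both) (contact force between the fingers and blank above 20 N).
It fails at once if the shell blank is pressed or knocked against the dop with more than 10 N (contact force between blank and dop above 10 N).
It fails at once if the ring is pressed or dropped on the shell blank with more than 10 N (contact force between blank and ring above 10 N).
It fails at once if a bystander (oval blank, sea shell, graver, jar) is moved more than 15 mm or the jar is tipped (distance of any of oval, conch, graver, jar from where it was at the start of the episode above 0.015 m or angle between jar's own z axis and vertical above 0.3 rad).
It also fails if it takes over 67 s, if anything falls off the work surface, if the arm or the gripper's body presses on something with over 40 N, if the wrist force passes 120 N, or if a joint passes its speed limit or range.

## Working session

There is one attempt and no reset: what is moved stays moved. The work goes in short steps, Python scripts to look and compute and a tool call to move; the robot and the scene stay as the last step left them, time stands still between calls to the robot, and variables do not carry over. Pictures are saved under pics/ and viewed, at most 10 in all, crops included, and the job is handed in when it is done.

Besides the shell and the picture viewer there is one more tool, called by a JSON object that holds its "method" and its "body", one argument or row to a line. play_rows: Moves the arm, as the interface text tells. Its arguments: {"type":"object","properties":{"moves":{"type":"array","items":{"type":"object","properties":{"fingers":{"type":"number"},"tx":{"type":"number"},"ty":{"type":"number"},"tz":{"type":"number"},"yaw":{"type":"number"}}}},"newtons":{"type":"number"}},"required":["moves"]}

```bash
mkdir -p pics
python3 - <<'E'
from workcell import *
import cv2,json,numpy as np
s=get_state();print({k:np.round(v,3).tolist() for k,v in s.items()}, grasp_offset)
for n in("scene","side","wrist"):
    d=get_image(n);cv2.imwrite(f"pics/{n}0.png",d["image"][:,:,::-1])
    print(n,[(k,np.round(v,4).tolist()) for k,v in d.items() if k!="image"])
E
```

```text
{'time_s': 0.0, 'joints': [-1.157, 0.468, -0.012, 1.604, 0.006, 1.071, -0.056], 'qd': [0.0, 0.001, -0.0, 0.002, 0.001, 0.001, 0.001], 'joint_efforts': [-0.0, -52.057, -0.013, -24.375, -0.057, 0.017, 0.0], 'tcp_pos': [0.287, 0.583, 0.214], 'tcp_rot': [-3.14, 0.0, 2.685], 'wrist_force': [-1.203, -0.281, 0.373], 'wrist_torque': [0.001, 0.04, 0.033], 'grasp_force': 0.0, 'width': 1.002} 0.0187
scene [('K', [[508.8108, 0.0, 323.8632], [0.0, 508.8108, 239.8158], [0.0, 0.0, 1.0]]), ('T', [[0.3272, -0.5713, 0.7527, 1.1306], [0.9449, 0.1945, -0.2631, -0.1947], [0.0039, 0.7973, 0.6035, 0.5515], [0.0, 0.0, 0.0, 1.0]])]
side [('K', [[491.6828, 0.0, 331.4227], [0.0, 491.6828, 244.7993], [0.0, 0.0, 1.0]]), ('T', [[0.9029, 0.2789, -0.3271, 0.1875], [-0.4298, 0.5724, -0.6983, -0.6552], [-0.0075, 0.7711, 0.6367, 0.6807], [0.0, 0.0, 0.0, 1.0]])]
wrist [('K', [[412.2324, 0.0, 324.083], [0.0, 412.2324, 240.0446], [0.0, 0.0, 1.0]]), ('T_tool_cam', [[-0.0002, 0.9624, 0.2717, 0.0771], [1.0, 0.0, 0.0008, -0.0002], [0.0007, 0.2717, -0.9624, -0.1704], [0.0, 0.0, 0.0, 1.0]])]
```

View images.

View pics/scene0.png

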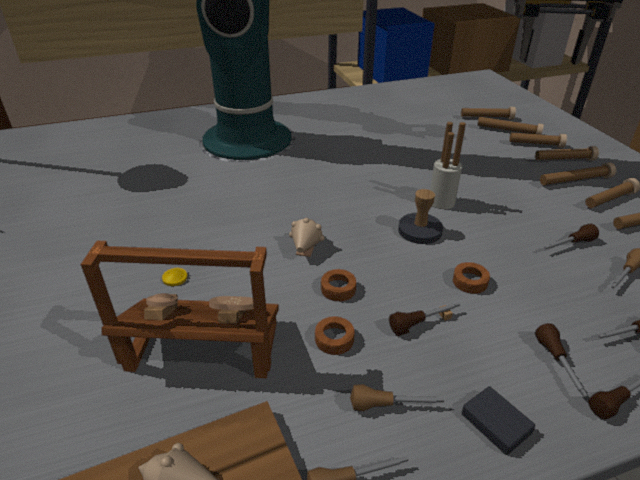

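View pics/side0.png

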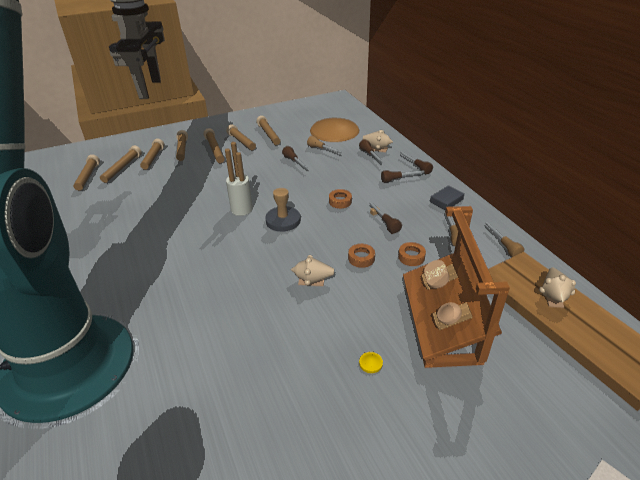

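Run:
```python
import cv2,numpy as np
a=cv2.imread("pics/scene0.png");b=cv2.imread("pics/side0.png")
def c(i,x,y,w,h,W,H):return cv2.resize(i[y:y+h,x:x+w],(W,H),interpolation=cv2.INTER_CUBIC)
t=np.hstack([c(b,395,200,120,170,400,566),c(a,80,235,205,145,400,283) if 0 else np.vstack([c(a,80,235,200,140,400,283),c(a,310,170,200,140,400,283)])])
cv2.imwrite("pics/c1.png",t)
```

```text
(no output)
```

View pics/c1.png

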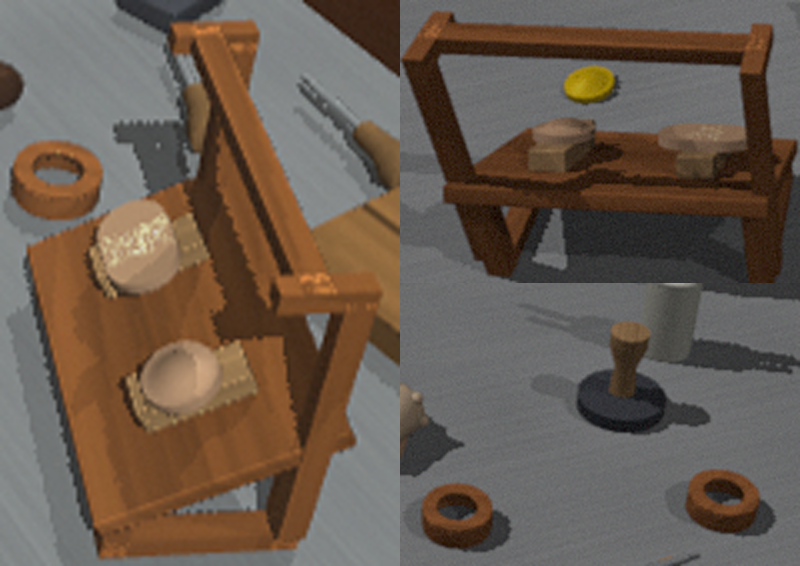

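```bash
cat > h.py <<'E'
import numpy as np,cv2
from workcell import *
from scipy.spatial.transform import Rotation as R
def cam(n):
    s=get_state(); d=get_image(n)
    if "T" not in d:
        T=np.eye(4);T[:3,:3]=R.from_euler("xyz",s["tcp_rot"]).as_matrix();T[:3,3]=s["tcp_pos"];d["T"]=T@d["T_tool_cam"]
    return d
def ray(d,p):
    v=d["T"][:3,:3]@(np.linalg.inv(d["K"])@[p[0],p[1],1]*[1,-1,-1]);return d["T"][:3,3],v/np.linalg.norm(v)
def plane(d,p,z):
    o,v=ray(d,p);return o+v*(z-o[2])/v[2]
def tri(*a):
    A=0;b=0;rs=[ray(d,p) for d,p in a]
    for o,v in rs: P=np.eye(3)-np.outer(v,v);A=A+P;b=b+P@o
    x=np.linalg.solve(A,b);return x,[np.linalg.norm(np.cross(x-o,v)) for o,v in rs]
def proj(d,X):
    c=(np.atleast_2d(X)-d["T"][:3,3])@d["T"][:3,:3]*[1,-1,-1];q=c@d["K"].T;return q[:,:2]/q[:,2:]
E
python3 - <<'E'
from h import *
np.set_printoptions(precision=4,suppress=True)
a,b=cam("scene"),cam("side")
for n,p,q in [("blank",(161,299),(449,313)),("oval",(232,302),(437,272)),("ringA",(339,278),(362,249)),("ringB",(335,328),(412,247)),("ringC",(471,270),(340,192)),("dop",(425,195),(281,193)),("capL",(93.5,249),(492.5,286.4)),("capR",(258.5,256),(459.5,210)),("jar",(447,165),(238,181))]:
    print(n,*tri((a,p),(b,q)))
for n,p,q,z in [("dop",(425,195),(281,193),.08),("ringA",(339,278),(362,249),.02),("ringB",(335,328),(412,247),.02),("ringC",(471,270),(340,192),.02)]: print(n,plane(a,p,z),plane(b,q,z))
E
```

```text
blank [ 0.5949 -0.2374  0.0785] [np.float64(0.0008431456193835659), np.float64(0.0008431456193834447)]
oval [ 0.633  -0.1488  0.0807] [np.float64(0.0003126517238255992), np.float64(0.0003126517238255024)]
ringA [0.5755 0.0244 0.0251] [np.float64(0.0005097253883898232), np.float64(0.0005097253883898964)]
ringB [ 0.6717 -0.0169  0.0254] [np.float64(0.0003910885715256484), np.float64(0.0003910885715256527)]
ringC [0.6266 0.2296 0.0278] [np.float64(0.000999002373718185), np.float64(0.0009990023737181824)]
dop [0.475  0.2205 0.0771] [np.float64(0.001370732473184008), np.float64(0.0013707324731840299)]
capL [ 0.6078 -0.2955  0.1864] [np.float64(0.0022753386719003474), np.float64(0.002275338671900391)]
capR [ 0.6821 -0.1189  0.1853] [np.float64(0.0034207084243111463), np.float64(0.0034207084243111398)]
jar [0.4023 0.3045 0.0824] [np.float64(0.0026263813168200243), np.float64(0.002626381316820046)]
dop [0.4773 0.2198 0.08  ] [0.4734 0.214  0.08  ]
ringA [0.5696 0.027  0.02  ] [0.5785 0.029  0.02  ]
ringB [ 0.6673 -0.0154  0.02  ] [ 0.6757 -0.0111  0.02  ]
ringC [0.62   0.2347 0.02  ] [0.6322 0.2419 0.02  ]
```

```bash
cat >> h.py <<'E'
def go(target,az=None):
    "shift in tool axes (mm) and yaw (deg) to TCP target / tool x azimuth"
    s=get_state();M=R.from_euler("xyz",s["tcp_rot"]).as_matrix()
    a=np.degrees(np.arctan2(M[1,0],M[0,0]));y=0 if az is None else -((az-a+180)%360-180)
    print("tcp",np.round(s["tcp_pos"],4),"az",round(a,2),"t=%.2f"%s["time_s"],"-> t:",np.round(M.T@(np.array(target)-s["tcp_pos"])*1e3,1),"yaw %.1f"%y)
YR=np.radians(-23)
XR=np.array([np.cos(YR),np.sin(YR),0]);YV=np.array([-np.sin(YR),np.cos(YR),0])
E
python3 - <<'E'
from h import *
np.set_printoptions(precision=4,suppress=True)
b=cam("side");O=np.array([.616,-.194,0])
f=lambda c:(395+c[0]*.3,200+c[1]*.3)
for c in [(270,290),(352,275),(380,280),(288,308)]:
    p=plane(b,f(c),.186)-O;print("cap",p@XR,p@YV)
for c in [(172,28),(258,22),(258,40),(200,26),(285,275)]:
    p=plane(b,f(c),.186)-O;print("far",p@XR,p@YV)
B=O-YV*.0475
print(B)
go(B-XR*.04+[0,0,.2],157)
E
```

```text
cap 0.009783870022349019 -0.0984701511468225
cap 0.047545822666385844 -0.09114693567103976
cap 0.05859483276915283 -0.09480612296361711
cap 0.014454144351290901 -0.10955139394041948
far 0.011114364877549326 0.09522894825998708
far 0.05695705539081175 0.09817732487864764
far 0.052741948843476015 0.08234586409993351
far 0.026007648388198207 0.09622749337125773
far 0.018719914741569792 -0.08968387863069222
[ 0.5974 -0.2377  0.    ]
tcp [0.2867 0.5831 0.2143] az 153.82 t=0.30 -> t: [-601.1 -601.8   14.7] yaw -3.2
```

{"method": "play_rows", "body": {
  "moves": [
    {"fingers":0.3,"tx":0,"ty":0,"tz":-60,"yaw":0},
    {"fingers":0.3,"tx":-100,"ty":-100,"tz":-80,"yaw":-3},
    {"fingers":0.3,"tx":-601,"ty":-602,"tz":-80,"yaw":-3},
    {"fingers":0.3,"tx":-601,"ty":-602,"tz":-80,"yaw":-3},
    {"fingers":0.3,"tx":-601,"ty":-602,"tz":-80,"yaw":-3},
    {"fingers":0.3,"tx":-601,"ty":-602,"tz":-80,"yaw":-3},
    {"fingers":0.3,"tx":-601,"ty":-602,"tz":-80,"yaw":-3},
    {"fingers":0.3,"tx":-601,"ty":-602,"tz":-80,"yaw":-3},
    {"fingers":0.3,"tx":-601,"ty":-602,"tz":-80,"yaw":-3},
    {"fingers":0.3,"tx":-601,"ty":-602,"tz":-80,"yaw":-3},
    {"fingers":0.3,"tx":-601,"ty":-602,"tz":-80,"yaw":-3},
    {"fingers":0.3,"tx":-601,"ty":-602,"tz":-80,"yaw":-3},
    {"fingers":0.3,"tx":-601,"ty":-602,"tz":-80,"yaw":-3},
    {"fingers":0.3,"tx":-601,"ty":-602,"tz":-80,"yaw":-3},
    {"fingers":0.3,"tx":-601,"ty":-602,"tz":-80,"yaw":-3},
    {"fingers":0.3,"tx":-601,"ty":-602,"tz":-40,"yaw":-3},
    {"fingers":0.3,"tx":-601,"ty":-602,"tz":0,"yaw":-3}
  ],
  "newtons": 5
}}

```text
time_s: 2.42
tcp_pos: [0.5607, -0.2228, 0.2137]
tcp_rot: [3.141, 0.001, 2.736]
wrist_force: [0.6, 0.4, -0.8]
width: 0.647
grasp_force: 0.0
```

Run:
```python
from h import *
s=get_state();M=R.from_euler("xyz",s["tcp_rot"]).as_matrix();p=np.array(s["tcp_pos"])
im=[]
for n in("scene","side"):
    d=cam(n);g=d["image"][:,:,::-1].copy()
    cv2.imwrite(f"pics/{n}1.png",g)
    q=[p+M@[x,y,z] for z in(-.088,-.14) for x,y in((.0375,.0945),(.0375,-.0945),(-.0375,-.0945),(-.0375,.0945))]
    u=proj(d,q);c=proj(d,[p+M@[0,0,-.08]])[0]
    x0,y0=int(np.clip(c[0]-100,0,440)),int(np.clip(c[1]-150,0,180))
    cr=cv2.resize(g[y0:y0+300,x0:x0+200],(400,600),interpolation=cv2.INTER_CUBIC)
    v=((u-[x0,y0])*2).astype(int)
    for k in(0,4): cv2.polylines(cr,[v[k:k+4]],True,(0,255,0) if k==0 else (255,0,0),1)
    im.append(cr)
cv2.imwrite("pics/c2.png",np.hstack(im))
w=cam("wrist");cv2.imwrite("pics/w1.png",w["image"][:,:,::-1]);np.save("pics/w1T.npy",w["T"])
```

```text
(no output)
```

View pics/c2.png

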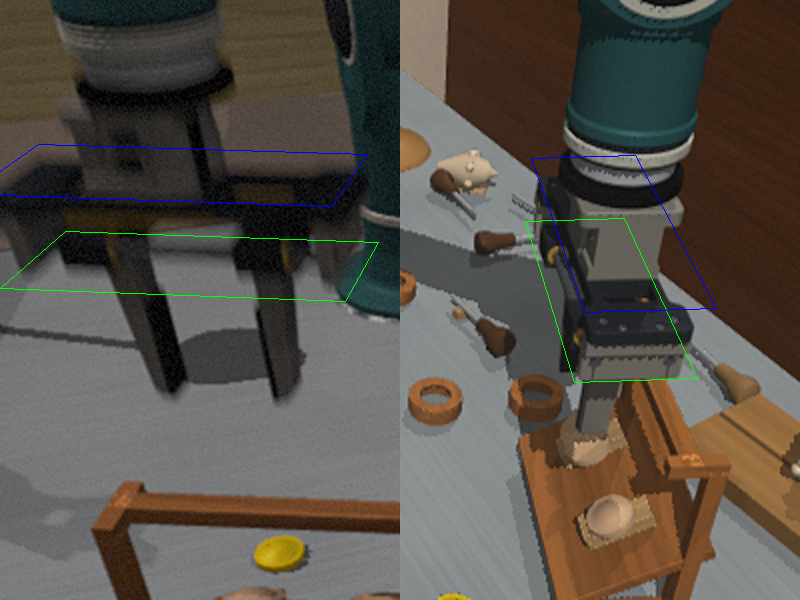

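View pics/w1.png

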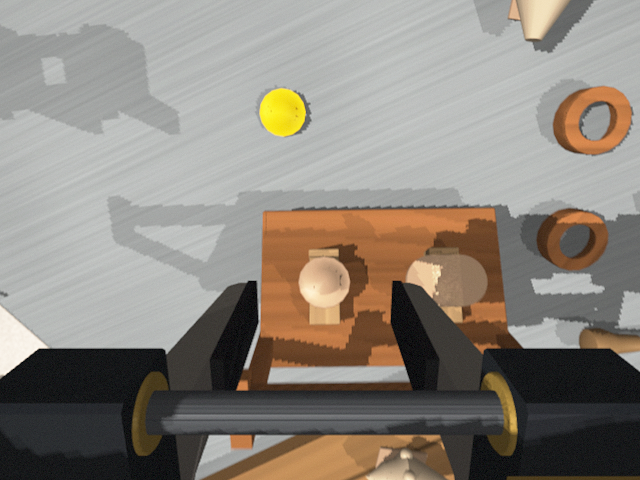

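Run:
```python
from h import *
np.set_printoptions(precision=4,suppress=True)
w=cam("wrist")
p=plane(w,(324.5,281),.079);o=plane(w,(447,279),.078)
print("blank",p,"oval",o,"yaw",np.degrees(np.arctan2(-(o-p)[0],(o-p)[1])))
l,r=plane(w,(263,211),.045),plane(w,(495,208),.045);print("board low edge",l,r,np.linalg.norm(r-l),np.degrees(np.arctan2(-(r-l)[0],(r-l)[1])))
print("ring A?",plane(w,(596,117),.02),plane(w,(575,237),.02))
print("yellow",plane(w,(283,112),.006))
# strips centre line / stop
print(plane(w,(324,252),.066))
g=w["image"].astype(int)
```

```text
blank [ 0.5979 -0.2382  0.079 ] oval [ 0.6348 -0.1486  0.078 ] yaw -22.387830026430777
board low edge [ 0.5323 -0.2661  0.045 ] [ 0.6062 -0.087   0.045 ] 0.19376393377890205 -22.418318196994235
ring A? [0.5731 0.0219 0.02  ] [ 0.6694 -0.02    0.02  ]
yellow [ 0.4644 -0.2206  0.006 ]
[ 0.5794 -0.2307  0.066 ]
```

{"method": "play_rows", "body": {
  "moves": [
    {"fingers":0.15,"tx":-10,"ty":0,"tz":50,"yaw":-0.7},
    {"fingers":0.15,"tx":-10,"ty":0,"tz":90,"yaw":-0.7},
    {"fingers":0.15,"tx":-10,"ty":0,"tz":120,"yaw":-0.7},
    {"fingers":0.15,"tx":-10,"ty":0,"tz":148,"yaw":-0.7},
    {"fingers":0.15,"tx":-10,"ty":0,"tz":148,"yaw":-0.7}
  ]
}}

```text
time_s: 3.25
tcp_pos: [0.57, -0.2257, 0.0668]
tcp_rot: [3.142, -0.001, 2.75]
wrist_force: [0.1, -0.2, -1.0]
width: 0.577
grasp_force: 0.0
```

Run:
```python
from h import *
B=np.array([.598,-.238,.066]);X=np.array([.924,-.383,0])
print(get_state()["wrist_force"])
go(B-X*.03,157.5);go(B-X*.016,157.5)
w=cam("wrist");s=cam("side")
i=w["image"][150:480,120:520,::-1];j=cv2.resize(s["image"][140:390,380:580,::-1],(400,500))
c=np.zeros((500,800,3),np.uint8);c[:330,:400]=i;c[:,400:]=j
cv2.imwrite("pics/c3.png",c)
```

```text
[ 0.11169922 -0.23988585 -1.02739179]
tcp [ 0.57   -0.2257  0.0668] az 157.55 t=3.25 -> t: [-0.6 -0.6  0.8] yaw 0.1
tcp [ 0.57   -0.2257  0.0668] az 157.55 t=3.25 -> t: [-14.6  -0.6   0.8] yaw 0.1
```

View pics/c3.png

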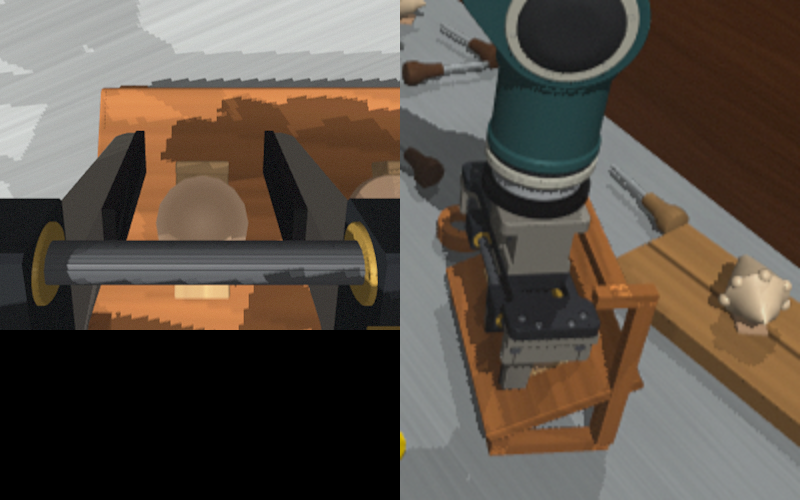

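{"method": "play_rows", "body": {
  "moves": [
    {"fingers":0.15,"tx":-2,"ty":0,"tz":0,"yaw":0},
    {"fingers":0.15,"tx":-4,"ty":0,"tz":0,"yaw":0},
    {"fingers":0.15,"tx":-4,"ty":0,"tz":0,"yaw":0}
  ]
}}

```text
time_s: 3.72
tcp_pos: [0.574, -0.2276, 0.0672]
tcp_rot: [3.141, 0.001, 2.749]
wrist_force: [0.5, -0.0, 0.0]
width: 0.575
grasp_force: 0.0
```

{"method": "play_rows", "body": {
  "moves": [
    {"fingers":0.15,"tx":-1,"ty":0,"tz":0,"yaw":0},
    {"fingers":0.15,"tx":-2,"ty":0,"tz":0,"yaw":0},
    {"fingers":0.15,"tx":-2,"ty":0,"tz":0,"yaw":0}
  ]
}}

```text
time_s: 4.1
tcp_pos: [0.5753, -0.2283, 0.0665]
tcp_rot: [-3.142, -0.0, 2.749]
wrist_force: [-0.6, -0.2, -0.2]
width: 0.576
grasp_force: 0.0
```

{"method": "play_rows", "body": {
  "moves": [
    {"fingers":0.15,"tx":-1,"ty":0,"tz":0,"yaw":0},
    {"fingers":0.15,"tx":-2,"ty":0,"tz":0,"yaw":0},
    {"fingers":0.15,"tx":-2,"ty":0,"tz":0,"yaw":0}
  ]
}}

```text
time_s: 4.47
tcp_pos: [0.5772, -0.2291, 0.0666]
tcp_rot: [-3.142, 0.0, 2.749]
wrist_force: [0.5, -0.5, -0.6]
width: 0.577
grasp_force: 0.0
```

{"method": "play_rows", "body": {
  "moves": [
    {"fingers":0.15,"tx":-1,"ty":0,"tz":0,"yaw":0},
    {"fingers":0.15,"tx":-2,"ty":0,"tz":0,"yaw":0},
    {"fingers":0.15,"tx":-2,"ty":0,"tz":0,"yaw":0}
  ]
}}

```text
time_s: 4.85
tcp_pos: [0.5791, -0.2298, 0.0666]
tcp_rot: [3.142, 0.0, 2.749]
wrist_force: [-0.6, 0.9, 0.3]
width: 0.576
grasp_force: 0.0
```

{"method": "play_rows", "body": {
  "moves": [
    {"fingers":0.15,"tx":-1,"ty":0,"tz":0,"yaw":0},
    {"fingers":0.15,"tx":-2,"ty":0,"tz":0,"yaw":0},
    {"fingers":0.15,"tx":-2,"ty":0,"tz":0,"yaw":0}
  ]
}}

```text
time_s: 5.22
tcp_pos: [0.5802, -0.2303, 0.0665]
tcp_rot: [3.141, -0.001, 2.749]
wrist_force: [-3.6, 2.0, 2.0]
width: 0.577
grasp_force: 2.0
```

{"method": "play_rows", "body": {
  "moves": [
    {"fingers":0.15,"tx":-1,"ty":0,"tz":0,"yaw":0},
    {"fingers":0.15,"tx":-2,"ty":0,"tz":0,"yaw":0},
    {"fingers":0.15,"tx":-2,"ty":0,"tz":0,"yaw":0}
  ]
}}

```text
time_s: 5.6
tcp_pos: [0.5801, -0.2301, 0.0665]
tcp_rot: [3.14, -0.006, 2.748]
wrist_force: [-11.2, 6.7, 8.5]
width: 0.574
grasp_force: 6.3
```

Run:
```python
from h import *
s=get_state();M=R.from_euler("xyz",s["tcp_rot"]).as_matrix()
F=M.T@s["wrist_force"];T=M.T@s["wrist_torque"]
print("F tool",F.round(2),"T tool",T.round(3),"r0 mm",(np.cross(F,T)/(F@F)*1e3).round(1),"dir",(F/np.linalg.norm(F)).round(2), s["wrist_torque"],s["joint_efforts"])
```

```text
F tool [13.01  1.89 -8.42] T tool [0.249 1.383 0.587] r0 mm [ 52.3 -39.9  71.9] dir [ 0.83  0.12 -0.54] [ 0.29831552  1.37410199 -0.58351293] [  0.47711782 -48.58034134   6.86715245 -22.5587225   -0.057793
  -2.34239705   0.56090226]
```

{"method": "play_rows", "body": {
  "moves": [
    {"fingers":0.15,"tx":3,"ty":0,"tz":5,"yaw":0},
    {"fingers":0.15,"tx":3,"ty":0,"tz":5,"yaw":0},
    {"fingers":-0.1,"tx":3,"ty":0,"tz":5,"yaw":0},
    {"fingers":-0.2,"tx":3,"ty":0,"tz":5,"yaw":0},
    {"fingers":-0.3,"tx":3,"ty":0,"tz":5,"yaw":0},
    {"fingers":-0.3,"tx":3,"ty":0,"tz":5,"yaw":0},
    {"fingers":-0.3,"tx":3,"ty":0,"tz":5,"yaw":0}
  ],
  "newtons": 4
}}

```text
time_s: 6.48
tcp_pos: [0.5801, -0.2303, 0.0616]
tcp_rot: [-3.142, 0.0, 2.749]
wrist_force: [0.9, -0.6, -0.5]
width: 0.394
grasp_force: 3.7
```

Run:
```python
from h import *
s=get_state();print(s["width"]*92,s["grasp_force"])
w=cam("wrist");cv2.imwrite("pics/c4.png",w["image"][100:480,100:560,::-1])
```

```text
36.26634871996239 3.662979416549206
```

View pics/c4.png

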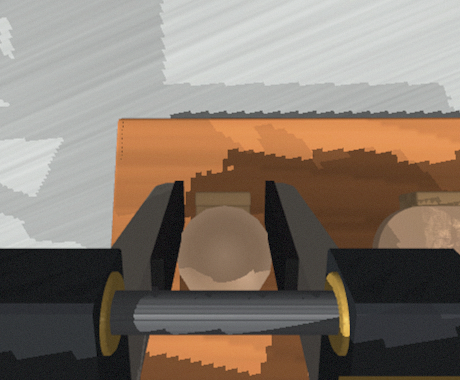

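{"method": "play_rows", "body": {
  "moves": [
    {"fingers":-0.4,"tx":0,"ty":0,"tz":0,"yaw":0},
    {"fingers":-0.4,"tx":0,"ty":0,"tz":-3,"yaw":0},
    {"fingers":-0.4,"tx":2,"ty":0,"tz":-6,"yaw":0},
    {"fingers":-0.4,"tx":4,"ty":0,"tz":-9,"yaw":0},
    {"fingers":-0.4,"tx":8,"ty":0,"tz":-12,"yaw":0},
    {"fingers":-0.4,"tx":16,"ty":0,"tz":-14,"yaw":0},
    {"fingers":-0.4,"tx":24,"ty":0,"tz":-16,"yaw":0},
    {"fingers":-0.4,"tx":30,"ty":0,"tz":-20,"yaw":0},
    {"fingers":-0.4,"tx":30,"ty":0,"tz":-20,"yaw":0}
  ],
  "newtons": 6
}}

```text
time_s: 7.65
tcp_pos: [0.552, -0.2186, 0.0821]
tcp_rot: [3.141, 0.001, 2.749]
wrist_force: [0.9, -0.3, -0.0]
width: 0.387
grasp_force: 5.6
```

Run:
```python
from h import *
s=get_state();print(s["width"]*92,s["grasp_force"])
w=cam("wrist");b=cam("side");g=b["image"][:,:,::-1]
u=proj(b,[s["tcp_pos"]])[0].astype(int);print(u)
x,y=u-[50,60]
cv2.imwrite("pics/c5.png",np.hstack([w["image"][120:480,120:520,::-1],cv2.resize(g[y:y+90,x:x+100],(400,360),interpolation=cv2.INTER_CUBIC)]))
```

```text
35.641228544499086 5.628004744648933
[420 311]
```

View pics/c5.png

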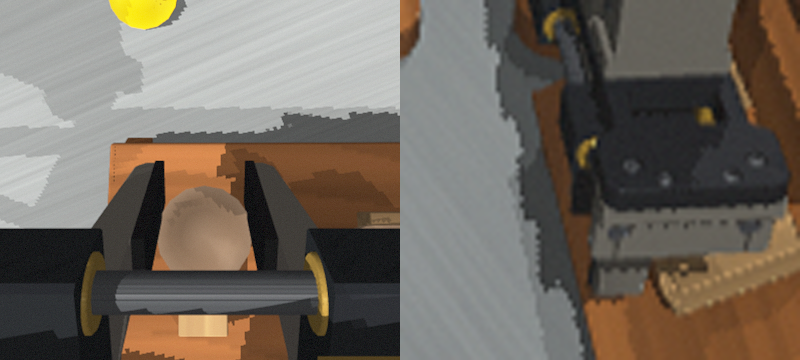

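Run:
```python
from h import *
a,b=cam("scene"),cam("side")
print("conch",tri((a,(305,237)),(b,(314,271))))
go([.47,-.10,.2]);go([.45,-.11,.2])
```

```text
conch (array([0.458273  , 0.005516  , 0.02623674]), [np.float64(0.0007211677870221964), np.float64(0.0007211677870221213)])
tcp [ 0.5524 -0.2188  0.0816] az 157.53 t=7.85 -> t: [ 121.5   78.3 -118.5] yaw 0.0
tcp [ 0.5524 -0.2188  0.0816] az 157.53 t=7.85 -> t: [ 136.2   61.4 -118.5] yaw 0.0
```

{"method": "play_rows", "body": {
  "moves": [
    {"fingers":-0.4,"tx":5,"ty":0,"tz":-20,"yaw":0},
    {"fingers":-0.4,"tx":30,"ty":10,"tz":-30,"yaw":0},
    {"fingers":-0.4,"tx":60,"ty":25,"tz":-30,"yaw":0},
    {"fingers":-0.4,"tx":95,"ty":42,"tz":-25,"yaw":0},
    {"fingers":-0.4,"tx":130,"ty":58,"tz":0,"yaw":0},
    {"fingers":-0.4,"tx":130,"ty":58,"tz":35,"yaw":0},
    {"fingers":-0.4,"tx":130,"ty":58,"tz":62,"yaw":0},
    {"fingers":-0.4,"tx":130,"ty":58,"tz":74,"yaw":0},
    {"fingers":-0.4,"tx":130,"ty":58,"tz":79,"yaw":0},
    {"fingers":-0.4,"tx":130,"ty":58,"tz":79,"yaw":0}
  ]
}}

```text
time_s: 9.1
tcp_pos: [0.4547, -0.1157, 0.0032]
tcp_rot: [3.141, 0.001, 2.749]
wrist_force: [0.1, -0.1, 0.4]
width: 0.388
grasp_force: 5.6
```

Run:
```python
from h import *
s=get_state();print(s["width"]*92,s["grasp_force"],s["tcp_pos"])
```

```text
35.72578919849555 5.628676638007164 [ 0.45470785 -0.1156878   0.00315556]
```

{"method": "play_rows", "body": {
  "moves": [
    {"fingers":-0.1,"tx":0,"ty":0,"tz":0,"yaw":0},
    {"fingers":0.3,"tx":0,"ty":0,"tz":0,"yaw":0},
    {"fingers":0.3,"tx":0,"ty":0,"tz":0,"yaw":0},
    {"fingers":0.3,"tx":0,"ty":0,"tz":-20,"yaw":0},
    {"fingers":0.3,"tx":0,"ty":0,"tz":-60,"yaw":0},
    {"fingers":0.3,"tx":0,"ty":0,"tz":-110,"yaw":0},
    {"fingers":0.3,"tx":0,"ty":0,"tz":-130,"yaw":0},
    {"fingers":0.3,"tx":0,"ty":0,"tz":-130,"yaw":0}
  ]
}}

```text
time_s: 10.1
tcp_pos: [0.4554, -0.1153, 0.1339]
tcp_rot: [3.14, 0.003, 2.75]
wrist_force: [0.3, -0.3, 0.0]
width: 0.653
grasp_force: 0.0
```

Run:
```python
from h import *
w=cam("wrist");a=cam("scene")
cv2.imwrite("pics/w6.png",w["image"][:,:,::-1])
u=proj(w,[[.471,-.1225,.005]])[0];print(u)
q=proj(a,[[.471,-.1225,.005]])[0].astype(int)
c=w["image"][90:390,:400,::-1] if 0 else cv2.resize(w["image"][60:420,120:520,::-1],(400,360))
d=cv2.resize(a["image"][q[1]-36:q[1]+36,q[0]-40:q[0]+40,::-1],(400,360),interpolation=cv2.INTER_CUBIC)
cv2.imwrite("pics/c6.png",np.hstack([c,d]))
```

```text
[323.44978356 251.81799701]
```

View pics/c6.png

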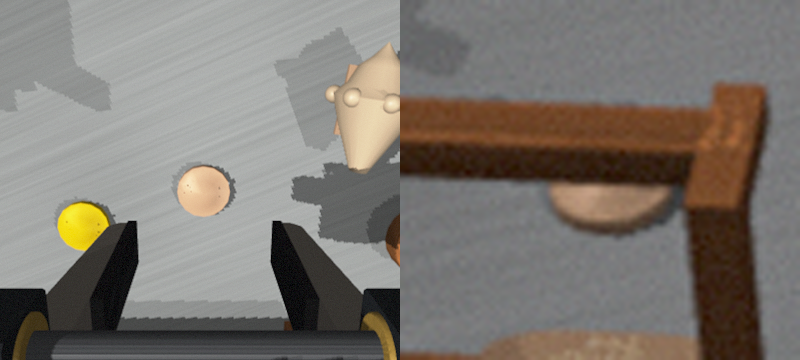

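```bash
cat >> h.py <<'E'
def blob(d,near,r=60,s0=60):
    "centroid & ellipse of coloured blob nearest to pixel"
    g=cv2.cvtColor(np.ascontiguousarray(d["image"]),cv2.COLOR_RGB2HSV);m=((g[...,1]>s0)&(g[...,2]>60)).astype(np.uint8)
    m=cv2.morphologyEx(m,cv2.MORPH_OPEN,np.ones((3,3)))
    cs,_=cv2.findContours(m,cv2.RETR_EXTERNAL,cv2.CHAIN_APPROX_NONE)
    cs=[c for c in cs if cv2.contourArea(c)>300]
    c=min(cs,key=lambda c:np.hypot(*(c.reshape(-1,2).mean(0)-near)))
    return cv2.fitEllipse(cv2.convexHull(c)),cv2.contourArea(c)
E
python3 - <<'E'
from h import *
w=cam("wrist");e,A=blob(w,(325,250));print(e,A)
p=plane(w,e[0],.004);print(p)
z=.134;az=130;x=np.array([np.cos(np.radians(az)),np.sin(np.radians(az)),0])
go(p*[1,1,0]+x*.02+[0,0,z],az)
print(412*.04/ (w["T"][2,3]-.004))
E
```

```text
((324.03729248046875, 254.28807067871094), (51.0707893371582, 52.54949951171875), 93.17476654052734) 2050.0
[ 0.4705183  -0.12245335  0.004     ]
tcp [ 0.4534 -0.1151  0.1316] az 157.53 t=10.25 -> t: [-0.8  9.  -2.4] yaw 27.5
55.22267154447851
```

{"method": "play_rows", "body": {
  "moves": [
    {"fingers":0.3,"tx":-1,"ty":9,"tz":-2,"yaw":10},
    {"fingers":0.3,"tx":-1,"ty":9,"tz":-2,"yaw":20},
    {"fingers":0.3,"tx":-1,"ty":9,"tz":-2,"yaw":27.5},
    {"fingers":0.3,"tx":-1,"ty":9,"tz":-2,"yaw":27.5},
    {"fingers":0.3,"tx":-1,"ty":9,"tz":-2,"yaw":27.5}
  ]
}}

```text
time_s: 10.88
tcp_pos: [0.4581, -0.1075, 0.1339]
tcp_rot: [-3.14, -0.001, 2.271]
wrist_force: [0.3, 0.3, 0.2]
width: 0.652
grasp_force: 0.0
```

Run:
```python
from h import *
w=cam("wrist");np.save("pics/w7.npy",w["image"]);cv2.imwrite("pics/w7.png",w["image"][:,:,::-1])
for s in(25,35,45,60,80):
    e,A=blob(w,(324,252),s0=s);print(s,e,A)
p=plane(w,e[0],.004);print(p)
t=np.linspace(0,6.28,60)
pts=np.array([[p[0]+.02*np.cos(a),p[1]+.02*np.sin(a),z] for a in t for z in(0,.006)])
print(cv2.fitEllipse(cv2.convexHull(proj(w,pts).astype(np.float32))))
c=w["image"].astype(int);print([tuple(c[r,324]) for r in range(216,290,4)])
go([p[0],p[1],.0015],130)
```

```text
25 ((324.90301513671875, 254.88900756835938), (52.065467834472656, 53.0244026184082), 84.66716766357422) 2101.5
35 ((325.05584716796875, 254.88534545898438), (51.67829513549805, 52.95462417602539), 81.8729019165039) 2081.0
45 ((325.07867431640625, 254.94427490234375), (51.63069152832031, 52.5994758605957), 87.13909149169922) 2058.0
60 ((324.96759033203125, 254.8571014404297), (51.0506591796875, 52.47956466674805), 93.10301971435547) 2030.5
80 ((325.09735107421875, 254.75546264648438), (49.9174919128418, 51.73317337036133), 96.2925796508789) 1512.0
[ 0.47073191 -0.12238859  0.004     ]
((325.1026306152344, 254.2193145751953), (52.22654724121094, 52.75159454345703), 91.01042175292969)
[(np.int64(167), np.int64(170), np.int64(169)), (np.int64(172), np.int64(174), np.int64(173)), (np.int64(176), np.int64(178), np.int64(174)), (np.int64(128), np.int64(128), np.int64(127)), (np.int64(238), np.int64(199), np.int64(158)), (np.int64(230), np.int64(192), np.int64(152)), (np.int64(228), np.int64(189), np.int64(153)), (np.int64(224), np.int64(184), np.int64(149)), (np.int64(226), np.int64(186), np.int64(149)), (np.int64(230), np.int64(193), np.int64(151)), (np.int64(233), np.int64(198), np.int64(156)), (np.int64(234), np.int64(198), np.int64(156)), (np.int64(234), np.int64(196), np.int64(156)), (np.int64(231), np.int64(193), np.int64(153)), (np.int64(231), np.int64(191), np.int64(151)), (np.int64(231), np.int64(194), np.int64(154)), (np.int64(221), np.int64(189), np.int64(165)), (np.int64(174), np.int64(175), np.int64(174)), (np.int64(178), np.int64(180), np.int64(179))]
tcp [ 0.4582 -0.1075  0.1341] az 130.12 t=10.93 -> t: [-1.950e+01  1.000e-01  1.326e+02] yaw 0.1
```

{"method": "play_rows", "body": {
  "moves": [
    {"fingers":0.3,"tx":-19.5,"ty":0,"tz":50,"yaw":0},
    {"fingers":0.3,"tx":-19.5,"ty":0,"tz":100,"yaw":0},
    {"fingers":0.3,"tx":-19.5,"ty":0,"tz":125,"yaw":0},
    {"fingers":0.2,"tx":-19.5,"ty":0,"tz":132,"yaw":0},
    {"fingers":0.1,"tx":-19.5,"ty":0,"tz":132,"yaw":0},
    {"fingers":-0.05,"tx":-19.5,"ty":0,"tz":132,"yaw":0},
    {"fingers":-0.2,"tx":-19.5,"ty":0,"tz":132,"yaw":0},
    {"fingers":-0.2,"tx":-19.5,"ty":0,"tz":132,"yaw":0},
    {"fingers":-0.2,"tx":-19.5,"ty":0,"tz":132,"yaw":0}
  ],
  "newtons": 6
}}

```text
time_s: 12.05
tcp_pos: [0.4721, -0.1224, 0.0035]
tcp_rot: [3.14, 0.001, 2.27]
wrist_force: [-0.6, 0.4, 7.4]
width: 0.428
grasp_force: 6.0
```

{"method": "play_rows", "body": {
  "moves": [
    {"fingers":-0.2,"tx":0,"ty":0,"tz":-10,"yaw":0},
    {"fingers":-0.2,"tx":0,"ty":0,"tz":-40,"yaw":0},
    {"fingers":-0.2,"tx":0,"ty":0,"tz":-80,"yaw":0},
    {"fingers":-0.2,"tx":0,"ty":0,"tz":-130,"yaw":0},
    {"fingers":-0.2,"tx":0,"ty":0,"tz":-130,"yaw":0}
  ]
}}

```text
time_s: 12.68
tcp_pos: [0.4734, -0.1228, 0.136]
tcp_rot: [3.136, 0.004, 2.269]
wrist_force: [-0.2, -0.3, 0.2]
width: 0.423
grasp_force: 6.0
```

Run:
```python
from h import *
s=get_state();print(s["width"]*92,s["grasp_force"])
x=np.array([np.cos(np.radians(130)),np.sin(np.radians(130)),0])
go([.475,.218,.214]+x*.0195,130)
```

```text
38.9473917596267 5.999990701675415
tcp [ 0.4734 -0.1228  0.136 ] az 130.03 t=12.68 -> t: [279.1 220.8 -78. ] yaw 0.0
```

{"method": "play_rows", "body": {
  "moves": [
    {"fingers":-0.2,"tx":0,"ty":0,"tz":-50,"yaw":0},
    {"fingers":-0.2,"tx":35,"ty":28,"tz":-78,"yaw":0},
    {"fingers":-0.2,"tx":75,"ty":70,"tz":-78,"yaw":0},
    {"fingers":-0.2,"tx":120,"ty":110,"tz":-78,"yaw":0},
    {"fingers":-0.2,"tx":160,"ty":150,"tz":-78,"yaw":0},
    {"fingers":-0.2,"tx":195,"ty":190,"tz":-78,"yaw":0},
    {"fingers":-0.2,"tx":220,"ty":215,"tz":-78,"yaw":0},
    {"fingers":-0.2,"tx":230,"ty":221,"tz":-78,"yaw":0},
    {"fingers":-0.2,"tx":230,"ty":221,"tz":-78,"yaw":0},
    {"fingers":-0.2,"tx":230,"ty":221,"tz":-78,"yaw":0}
  ]
}}

```text
time_s: 13.92
tcp_pos: [0.4924, 0.1939, 0.2104]
tcp_rot: [-3.141, 0.0, 2.267]
wrist_force: [0.1, -0.5, -0.6]
width: 0.425
grasp_force: 6.0
```

Run:
```python
from h import *
s=get_state();print(s["width"]*92,s["grasp_force"],s["tcp_pos"])
w=cam("wrist");u=proj(w,[[.475,.218,.08]])[0];print(u)
g=w["image"][:,:,::-1].copy();cv2.imwrite("pics/w8.png",g)
cv2.circle(g,tuple(int(v) for v in u),3,(0,255,0),-1)
x,y=(u-[100,110]).astype(int);y=max(y,0);print(x,y)
cv2.imwrite("pics/c8.png",cv2.resize(g[y:y+220,x:x+200],(545,600),interpolation=cv2.INTER_CUBIC))
```

```text
39.1428684050495 5.999781712889671 [0.49240411 0.19385213 0.21044703]
[327.85378983 190.4420859 ]
227 80
```

View pics/c8.png

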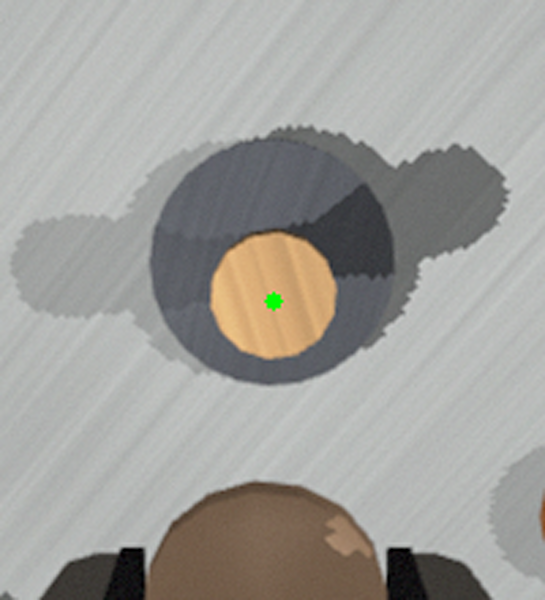

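Run:
```python
from h import *
w=cam("wrist");e,A=blob(w,(327,188));print(e,A)
p=plane(w,e[0],.08);print("dop",p)
T=w["T_tool_cam"];d=dict(w,T=T)
t=np.linspace(0,2*np.pi,120)
for zu in(.003,0,-.004):
  for x0 in(-.002,0,.002):
    pts=np.array([[x0+.02*np.cos(a),.02*np.sin(a),zu-h] for a in t for h in(0,.006)])
    q=proj(d,pts);print(zu,x0,"min row %.1f"%q[:,1].min(),"cols %.1f %.1f"%(q[:,0].min(),q[:,0].max()))
# measured silhouette: topmost row and width at row 300
g=w["image"].astype(int);k=(g[...,0]-g[...,2]>25)
col=k[230:330,322:328].all(1);print("top row",230+np.argmax(col))
for r in(262,270,280,290,298): c=np.where(k[r,260:390])[0]+260;print(r,c.min(),c.max())
go([p[0],p[1],.12],130)
```

```text
((326.49603271484375, 187.45997619628906), (46.2252311706543, 47.337188720703125), 7.436291694641113) 1660.0
dop [0.47300994 0.21914523 0.08      ]
0.003 -0.002 min row 261.6 cols 280.0 370.3
0.003 0 min row 257.3 cols 279.8 370.5
0.003 0.002 min row 253.0 cols 279.7 370.6
0 -0.002 min row 263.8 cols 279.2 371.1
0 0 min row 259.5 cols 279.1 371.2
0 0.002 min row 255.1 cols 279.0 371.4
-0.004 -0.002 min row 266.9 cols 278.3 372.1
-0.004 0 min row 262.4 cols 278.1 372.3
-0.004 0.002 min row 258.0 cols 278.0 372.4
top row 258
262 303 344
270 293 356
280 286 363
290 282 366
298 280 368
tcp [0.4926 0.1942 0.2107] az 129.88 t=14.03 -> t: [31.7  0.9 90.7] yaw -0.1
```

{"method": "play_rows", "body": {
  "moves": [
    {"fingers":-0.2,"tx":15,"ty":1,"tz":20,"yaw":0},
    {"fingers":-0.2,"tx":31.5,"ty":1,"tz":60,"yaw":0},
    {"fingers":-0.2,"tx":31.5,"ty":1,"tz":95,"yaw":0},
    {"fingers":-0.2,"tx":31.5,"ty":1,"tz":112,"yaw":0},
    {"fingers":-0.2,"tx":31.5,"ty":1,"tz":121,"yaw":0},
    {"fingers":-0.2,"tx":31.5,"ty":1,"tz":121,"yaw":0},
    {"fingers":-0.2,"tx":31.5,"ty":1,"tz":121,"yaw":0}
  ]
}}

```text
time_s: 14.9
tcp_pos: [0.4738, 0.2208, 0.0906]
tcp_rot: [3.14, 0.0, 2.269]
wrist_force: [-0.1, -0.9, -0.4]
width: 0.427
grasp_force: 6.0
```

{"method": "play_rows", "body": {
  "moves": [
    {"fingers":-0.2,"tx":0,"ty":0,"tz":1,"yaw":0},
    {"fingers":-0.2,"tx":0,"ty":0,"tz":2,"yaw":0},
    {"fingers":-0.2,"tx":0,"ty":0,"tz":2.5,"yaw":0},
    {"fingers":-0.2,"tx":0,"ty":0,"tz":2.5,"yaw":0}
  ]
}}

```text
time_s: 15.4
tcp_pos: [0.4729, 0.2206, 0.0871]
tcp_rot: [3.142, 0.0, 2.269]
wrist_force: [-0.2, -0.6, -0.8]
width: 0.431
grasp_force: 6.0
```

{"method": "play_rows", "body": {
  "moves": [
    {"fingers":-0.2,"tx":-1,"ty":0.5,"tz":0.7,"yaw":0},
    {"fingers":-0.2,"tx":-1,"ty":0.5,"tz":1.5,"yaw":0},
    {"fingers":-0.2,"tx":-1,"ty":0.5,"tz":1.5,"yaw":0}
  ]
}}

```text
time_s: 15.78
tcp_pos: [0.474, 0.2201, 0.0855]
tcp_rot: [-3.141, 0.0, 2.269]
wrist_force: [0.1, -0.1, -0.3]
width: 0.423
grasp_force: 6.0
```

Run:
```python
from h import *
s=get_state();print(s["tcp_pos"],s["wrist_force"],s["width"]*92);w=cam("wrist")
w=cam("wrist");g=w["image"].astype(int);cv2.imwrite("pics/w9.png",w["image"][:,:,::-1])
k=(g[...,0]-g[...,2]>25)
print("top row",230+np.argmax(k[230:330,322:328].all(1)))
go([.473,.2191,.084],130)
```

```text
[0.47397671 0.22009073 0.08549891] [ 0.12747848 -0.09138138 -0.25916633] 38.91116950890698
top row 239
tcp [0.474  0.2201 0.0856] az 130.02 t=15.88 -> t: [-0.2 -1.4  1.6] yaw 0.0
```

{"method": "play_rows", "body": {
  "moves": [
    {"fingers":-0.2,"tx":0,"ty":-1.2,"tz":0,"yaw":0},
    {"fingers":-0.2,"tx":0,"ty":-1.2,"tz":0.5,"yaw":0},
    {"fingers":-0.2,"tx":0,"ty":-1.2,"tz":1,"yaw":0},
    {"fingers":-0.2,"tx":0,"ty":-1.2,"tz":1,"yaw":0}
  ]
}}

```text
time_s: 16.38
tcp_pos: [0.4731, 0.2194, 0.0846]
tcp_rot: [-3.142, -0.0, 2.269]
wrist_force: [-0.4, 0.5, -0.8]
width: 0.43
grasp_force: 6.0
```

{"method": "play_rows", "body": {
  "moves": [
    {"fingers":-0.2,"tx":0,"ty":0,"tz":0.5,"yaw":0},
    {"fingers":-0.2,"tx":0,"ty":0,"tz":1,"yaw":0},
    {"fingers":-0.2,"tx":0,"ty":0,"tz":1,"yaw":0}
  ]
}}

```text
time_s: 16.75
tcp_pos: [0.4731, 0.2194, 0.0837]
tcp_rot: [3.141, -0.0, 2.269]
wrist_force: [-0.4, -1.2, 0.9]
width: 0.424
grasp_force: 6.0
```

{"method": "play_rows", "body": {
  "moves": [
    {"fingers":-0.2,"tx":0,"ty":0,"tz":0.4,"yaw":0},
    {"fingers":-0.2,"tx":0,"ty":0,"tz":0.8,"yaw":0},
    {"fingers":-0.2,"tx":0,"ty":0,"tz":0.8,"yaw":0}
  ]
}}

```text
time_s: 17.12
tcp_pos: [0.4731, 0.2194, 0.0834]
tcp_rot: [3.141, -0.0, 2.269]
wrist_force: [-1.9, -0.9, 7.8]
width: 0.428
grasp_force: 6.0
```

{"method": "play_rows", "body": {
  "moves": [
    {"fingers":-0.2,"tx":0,"ty":0,"tz":-0.8,"yaw":0},
    {"fingers":-0.2,"tx":0,"ty":0,"tz":-0.8,"yaw":0},
    {"fingers":-0.05,"tx":0,"ty":0,"tz":-0.8,"yaw":0},
    {"fingers":0.2,"tx":0,"ty":0,"tz":-0.8,"yaw":0},
    {"fingers":0.2,"tx":0,"ty":0,"tz":-0.8,"yaw":0},
    {"fingers":0.2,"tx":0,"ty":0,"tz":-0.8,"yaw":0},
    {"fingers":0.2,"tx":0,"ty":0,"tz":-15,"yaw":0},
    {"fingers":0.2,"tx":10,"ty":0,"tz":-60,"yaw":0},
    {"fingers":0.2,"tx":20,"ty":0,"tz":-110,"yaw":0},
    {"fingers":0.2,"tx":20,"ty":0,"tz":-130,"yaw":0},
    {"fingers":0.2,"tx":20,"ty":0,"tz":-130,"yaw":0}
  ]
}}

```text
time_s: 18.5
tcp_pos: [0.4612, 0.2353, 0.215]
tcp_rot: [3.137, -0.0, 2.269]
wrist_force: [0.8, -0.4, -0.5]
width: 0.596
grasp_force: 0.0
```

Run:
```python
from h import *
print(get_state()["tcp_pos"])
w=cam("wrist");p0=proj(w,[[.473,.2191,.084]])[0];e,A=blob(w,p0);print(p0,e,A)
p=plane(w,e[0],.084);print("blank",p)
t=np.linspace(0,6.28,60)
pts=np.array([[p[0]+.02*np.cos(a),p[1]+.02*np.sin(a),z] for a in t for z in(.08,.086)])
print(cv2.fitEllipse(cv2.convexHull(proj(w,pts).astype(np.float32))))
a,b=cam("scene"),cam("side")
for d in(a,b):
    u=proj(d,[[.473,.219,.086]])[0];e,A=blob(d,u);print(u,e,A)
cv2.imwrite("pics/w10.png",w["image"][:,:,::-1]);cv2.imwrite("pics/s10.png",b["image"][:,:,::-1])
x=np.array([np.cos(np.radians(130)),np.sin(np.radians(130)),0])
go([.5735,.024,.21],130)
```

```text
[0.46118653 0.23533272 0.21504998]
[322.19521232 254.84961895] ((321.3233642578125, 251.3556671142578), (51.23320388793945, 56.668479919433594), 179.66537475585938) 2144.0
blank [0.47068484 0.22082444 0.084     ]
((321.31854248046875, 250.8290557861328), (52.19453811645508, 52.6619873046875), 90.82508087158203)
[423.86412108 190.90680322] ((469.6419677734375, 274.789306640625), (25.917646408081055, 38.99362564086914), 87.81797790527344) 700.5
[279.83546312 189.6254839 ] ((280.6423645019531, 200.27479553222656), (21.571657180786133, 34.114097595214844), 173.38868713378906) 349.5
tcp [0.4596 0.2343 0.212 ] az 130.01 t=18.65 -> t: [-234.3  -48.     2.1] yaw 0.0
```

Run:
```python
import cv2,numpy as np
g=cv2.imread("pics/w10.png")[:,:,::-1].astype(int)
k=(g[...,0]-g[...,2]>25)
for r in range(214,292,4):
    c=np.where(k[r,270:375])[0]+270
    print(r,(c.min(),c.max(),(c.min()+c.max())/2,len(c)) if len(c) else None,g[r,321])
```

```text
214 None [ 91  94 100]
218 None [ 92  95 101]
222 (np.int64(320), np.int64(325), np.float64(322.5), 6) [76 62 44]
226 (np.int64(312), np.int64(331), np.float64(321.5), 20) [71 57 41]
230 (np.int64(310), np.int64(333), np.float64(321.5), 24) [220 177 138]
234 (np.int64(305), np.int64(338), np.float64(321.5), 34) [233 197 157]
238 (np.int64(301), np.int64(341), np.float64(321.0), 41) [230 194 155]
242 (np.int64(298), np.int64(344), np.float64(321.0), 47) [225 186 147]
246 (np.int64(297), np.int64(346), np.float64(321.5), 50) [226 186 149]
250 (np.int64(296), np.int64(347), np.float64(321.5), 52) [229 191 151]
254 (np.int64(295), np.int64(347), np.float64(321.0), 53) [234 196 157]
258 (np.int64(296), np.int64(347), np.float64(321.5), 52) [234 198 157]
262 (np.int64(297), np.int64(346), np.float64(321.5), 50) [233 197 154]
266 (np.int64(298), np.int64(344), np.float64(321.0), 47) [231 194 152]
270 (np.int64(302), np.int64(341), np.float64(321.5), 40) [234 195 153]
274 (np.int64(305), np.int64(337), np.float64(321.0), 33) [232 194 154]
278 (np.int64(314), np.int64(328), np.float64(321.0), 15) [232 196 159]
282 None [174 174 174]
286 None [176 179 177]
290 None [180 181 180]
```

{"method": "play_rows", "body": {
  "moves": [
    {"fingers":0.2,"tx":-40,"ty":-8,"tz":-10,"yaw":0},
    {"fingers":0.5,"tx":-90,"ty":-18,"tz":-10,"yaw":0},
    {"fingers":0.65,"tx":-140,"ty":-30,"tz":-5,"yaw":0},
    {"fingers":0.65,"tx":-190,"ty":-42,"tz":20,"yaw":0},
    {"fingers":0.65,"tx":-213,"ty":-48,"tz":50,"yaw":0},
    {"fingers":0.65,"tx":-215,"ty":-48,"tz":70,"yaw":0},
    {"fingers":0.65,"tx":-215,"ty":-48,"tz":70,"yaw":0},
    {"fingers":0.65,"tx":-215,"ty":-48,"tz":70,"yaw":0}
  ]
}}

```text
time_s: 19.65
tcp_pos: [0.5618, 0.0407, 0.1432]
tcp_rot: [3.141, -0.0, 2.271]
wrist_force: [0.3, -1.3, 0.1]
width: 0.825
grasp_force: 0.0
```

Run:
```python
from h import *
w=cam("wrist");cv2.imwrite("pics/w11.png",w["image"][:,:,::-1])
p0=proj(w,[[.5735,.024,.01]])[0];e,A=blob(w,p0,s0=80);print(p0,e,A)
t=np.linspace(0,2*np.pi,80)
def el(c):
    pts=np.array([[c[0]+.028*np.cos(a),c[1]+.028*np.sin(a),z] for a in t for z in(0,.02)]);return cv2.fitEllipse(cv2.convexHull(proj(w,pts).astype(np.float32)))
c=plane(w,e[0],.012)
for _ in range(3):
    f=el(c);c=c+plane(w,e[0],.012)-plane(w,f[0],.012)
print(c,f)
# inner hole (32 mm, top z=.02): gray pixels within
g=w["image"].astype(int);k=((g[...,0]-g[...,2])<40).astype(np.uint8)
n,l,s,ce=cv2.connectedComponentsWithStats(k)
for i in range(1,n):
    if s[i,4]>200 and np.hypot(*(ce[i]-e[0]))<40: print("hole",s[i],ce[i],plane(w,ce[i],.02))
go([c[0],c[1],.0045],130)
```

```text
[322.32637143 254.37537188] ((320.4761047363281, 256.71392822265625), (73.42424774169922, 75.06228637695312), 0.7872018814086914) 4223.5
[0.57336294 0.02198648 0.012     ] ((320.4761047363281, 256.71392822265625), (74.79624938964844, 77.17372131347656), 1.7479914426803589)
hole [     0      0    640    480 274420] [315.75126813 234.16891626] [0.55770401 0.03531572 0.02      ]
hole [ 300  240   42   40 1315] [320.37186312 259.56045627] [0.57297553 0.02240908 0.02      ]
tcp [0.562  0.0407 0.1436] az 130.15 t=19.70 -> t: [-21.6  -3.6 139.1] yaw 0.1
```

{"method": "play_rows", "body": {
  "moves": [
    {"fingers":0.65,"tx":-21.5,"ty":-3.5,"tz":50,"yaw":0},
    {"fingers":0.65,"tx":-21.5,"ty":-3.5,"tz":95,"yaw":0},
    {"fingers":0.65,"tx":-21.5,"ty":-3.5,"tz":125,"yaw":0},
    {"fingers":0.5,"tx":-21.5,"ty":-3.5,"tz":137,"yaw":0},
    {"fingers":0.35,"tx":-21.5,"ty":-3.5,"tz":137,"yaw":0},
    {"fingers":0.2,"tx":-21.5,"ty":-3.5,"tz":137,"yaw":0},
    {"fingers":0.1,"tx":-21.5,"ty":-3.5,"tz":137,"yaw":0},
    {"fingers":0.1,"tx":-21.5,"ty":-3.5,"tz":137,"yaw":0},
    {"fingers":0.1,"tx":-21.5,"ty":-3.5,"tz":137,"yaw":0}
  ],
  "newtons": 10
}}

```text
time_s: 20.82
tcp_pos: [0.574, 0.0208, 0.0071]
tcp_rot: [3.139, 0.001, 2.27]
wrist_force: [-0.0, 0.9, 6.7]
width: 0.606
grasp_force: 10.0
```

{"method": "play_rows", "body": {
  "moves": [
    {"fingers":0.1,"tx":0,"ty":0,"tz":-30,"yaw":0},
    {"fingers":0.1,"tx":0,"ty":0,"tz":-90,"yaw":0},
    {"fingers":0.1,"tx":0,"ty":0,"tz":-150,"yaw":0},
    {"fingers":0.1,"tx":0,"ty":0,"tz":-210,"yaw":0},
    {"fingers":0.1,"tx":0,"ty":0,"tz":-210,"yaw":0},
    {"fingers":0.1,"tx":0,"ty":0,"tz":-210,"yaw":0}
  ]
}}

```text
time_s: 21.58
tcp_pos: [0.5722, 0.0208, 0.2154]
tcp_rot: [-3.141, -0.001, 2.27]
wrist_force: [-0.8, -0.2, -2.0]
width: 0.609
grasp_force: 10.0
```

Run:
```python
from h import *
s=get_state();print(s["width"]*92,s["grasp_force"],s["tcp_rot"])
x=np.array([np.cos(np.radians(130)),np.sin(np.radians(130)),0])
go([.4725,.219,.215]-x*.045,130)
```

```text
56.00415183892488 9.99992789933458 [-3.14144471e+00 -8.41238989e-04  2.26965479e+00]
tcp [0.5722 0.0208 0.2154] az 130.04 t=21.57 -> t: [170.9  51.2   0.5] yaw 0.0
```

{"method": "play_rows", "body": {
  "moves": [
    {"fingers":0.1,"tx":40,"ty":10,"tz":0,"yaw":0},
    {"fingers":0.1,"tx":90,"ty":26,"tz":0,"yaw":0},
    {"fingers":0.1,"tx":135,"ty":40,"tz":0,"yaw":0},
    {"fingers":0.1,"tx":160,"ty":48,"tz":0,"yaw":0},
    {"fingers":0.1,"tx":171,"ty":51,"tz":0,"yaw":0},
    {"fingers":0.1,"tx":171,"ty":51,"tz":0,"yaw":0},
    {"fingers":0.1,"tx":171,"ty":51,"tz":0,"yaw":0}
  ]
}}

```text
time_s: 22.45
tcp_pos: [0.5024, 0.1826, 0.2155]
tcp_rot: [-3.141, 0.001, 2.267]
wrist_force: [-0.9, 0.5, -0.3]
width: 0.607
grasp_force: 10.0
```

Run:
```python
from h import *
w=cam("wrist");cv2.imwrite("pics/w12.png",w["image"][:,:,::-1])
g=w["image"].astype(int);k=(g[...,0]-g[...,2]>25)
p0=proj(w,[[.4725,.219,.084]])[0].astype(int);print(p0,get_state()["tcp_pos"])
for r in range(p0[1]-32,p0[1]+33,4):
    c=np.where(k[r,p0[0]-45:p0[0]+45])[0]+p0[0]-45;print(r,(c.min(),c.max(),(c.min()+c.max())/2) if len(c) else None,g[r,p0[0]])
d=dict(w,T=w["T_tool_cam"]);t=np.linspace(0,2*np.pi,200)
for x0 in(-.002,0,.002):
    q=proj(d,[[x0+.028*np.cos(a),.028*np.sin(a),.007-h] for a in t for h in(0,.02)])
    i=proj(d,[[x0+.016*np.cos(a),.016*np.sin(a),.007-.02] for a in t]);print(x0,q[:,1].min(),i[:,1].min(),i[:,0].min(),i[:,0].max(),i[:,1].max())
print("ring top row",[(r,tuple(g[r,325])) for r in range(225,330,4)])
for r in(284,290,300): print(r,[int(v) for v in g[r,260:400:4,0]-g[r,260:400:4,2]])
```

```text
[325 166] [0.50245141 0.18259892 0.21561122]
134 None [103 105 114]
138 (np.int64(320), np.int64(334), np.float64(327.0)) [235 197 154]
142 (np.int64(311), np.int64(342), np.float64(326.5)) [240 207 165]
146 (np.int64(306), np.int64(346), np.float64(326.0)) [236 201 159]
150 (np.int64(303), np.int64(349), np.float64(326.0)) [233 198 157]
154 (np.int64(301), np.int64(351), np.float64(326.0)) [232 194 154]
158 (np.int64(299), np.int64(352), np.float64(325.5)) [237 200 160]
162 (np.int64(299), np.int64(353), np.float64(326.0)) [241 209 166]
166 (np.int64(298), np.int64(353), np.float64(325.5)) [244 215 173]
170 (np.int64(299), np.int64(353), np.float64(326.0)) [243 212 168]
174 (np.int64(300), np.int64(352), np.float64(326.0)) [242 211 166]
178 (np.int64(301), np.int64(350), np.float64(325.5)) [240 207 164]
182 (np.int64(304), np.int64(348), np.float64(326.0)) [240 206 163]
186 (np.int64(307), np.int64(344), np.float64(325.5)) [241 208 163]
190 (np.int64(314), np.int64(339), np.float64(326.5)) [242 209 167]
194 None [83 88 98]
198 None [ 92  95 100]
-0.002 241.7789840838223 283.49060689
[... 1395 characters left out ...]
64(188), np.int64(187))), (313, (np.int64(177), np.int64(181), np.int64(178))), (317, (np.int64(181), np.int64(183), np.int64(182))), (321, (np.int64(185), np.int64(187), np.int64(184))), (325, (np.int64(181), np.int64(181), np.int64(181))), (329, (np.int64(182), np.int64(185), np.int64(183)))]
284 [2, 53, 57, 59, 58, 55, 55, 55, 52, 54, -2, -3, 1, 0, 1, -2, 0, 0, -1, 1, 1, 1, 1, 58, 56, 50, 58, 55, 72, 72, 71, 74, -1, 1, 2]
290 [1, 55, 54, 52, 54, 51, 51, 50, 35, -2, 0, -1, 0, -1, -1, -3, 1, 2, -1, -2, 0, -1, -1, -1, 38, 54, 56, 59, 74, 75, 75, 57, 7, 2, 3]
300 [59, 52, 52, 54, 54, 52, 53, 11, -1, 0, -2, 1, -2, -1, -1, 2, 1, 0, -1, -1, 0, -1, -1, 0, -1, 1, 55, 53, 57, 54, 58, 54, 50, -3, 6]
```

Run:
```python
from h import *
w=cam("wrist");t=np.linspace(0,2*np.pi,80)
e,A=blob(w,(326,165),s0=50);print(e,A)
c=plane(w,e[0],.084)
for _ in range(3):
    pts=np.array([[c[0]+.02*np.cos(a),c[1]+.02*np.sin(a),z] for a in t for z in(.08,.086)])
    f=cv2.fitEllipse(cv2.convexHull(proj(w,pts).astype(np.float32)));c=c+plane(w,e[0],.084)-plane(w,f[0],.084)
print("blank",c,f)
x=np.array([np.cos(np.radians(130)),np.sin(np.radians(130)),0])
go([c[0],c[1],.115]-x*.001,130);go([.4731,.2194,.115]-x*.001,130)
```

```text
((325.6206970214844, 165.1305389404297), (55.783531188964844, 56.32273864746094), 3.659937858581543) 2393.0
blank [0.47228392 0.21947626 0.084     ] ((325.6206970214844, 165.1305389404297), (55.55543899536133, 56.47451400756836), 1.1102321147918701)
tcp [0.5025 0.1828 0.2157] az 129.89 t=22.55 -> t: [ 46.6   0.4 100.7] yaw -0.1
tcp [0.5025 0.1828 0.2157] az 129.89 t=22.55 -> t: [ 46.    1.  100.7] yaw -0.1
```

{"method": "play_rows", "body": {
  "moves": [
    {"fingers":0.1,"tx":25,"ty":0.5,"tz":10,"yaw":0},
    {"fingers":0.1,"tx":46.3,"ty":0.7,"tz":40,"yaw":0},
    {"fingers":0.1,"tx":46.3,"ty":0.7,"tz":80,"yaw":0},
    {"fingers":0.1,"tx":46.3,"ty":0.7,"tz":105,"yaw":0},
    {"fingers":0.1,"tx":46.3,"ty":0.7,"tz":112,"yaw":0},
    {"fingers":0.1,"tx":46.3,"ty":0.7,"tz":112,"yaw":0},
    {"fingers":0.1,"tx":46.3,"ty":0.7,"tz":112,"yaw":0}
  ]
}}

```text
time_s: 23.42
tcp_pos: [0.4737, 0.2202, 0.1049]
tcp_rot: [3.14, 0.0, 2.269]
wrist_force: [0.5, 0.6, -1.5]
width: 0.605
grasp_force: 10.0
```

Run:
```python
from h import *
x=np.array([np.cos(np.radians(130)),np.sin(np.radians(130)),0])
print(get_state()["wrist_force"])
go([.4727,.2194,.08]-x*.001,130)
w=cam("wrist");cv2.imwrite("pics/w13.png",w["image"][:,:,::-1])
g=w["image"].astype(int)
# shell visible through hole?
k=((g[...,0]>150)&(g[...,0]-g[...,2]>40)).astype(np.uint8)
n,l,s,c=cv2.connectedComponentsWithStats(k);print([(s[i].tolist(),c[i].round(1).tolist()) for i in range(1,n) if s[i,4]>80])
```

```text
[ 0.51356562  0.63034481 -1.54897081]
tcp [0.4737 0.2202 0.1049] az 129.99 t=23.43 -> t: [-1.  -1.3 24.9] yaw -0.0
[([299, 21, 41, 43, 1338], [319.6, 41.8]), ([341, 284, 16, 13, 118], [348.9, 290.5]), ([287, 293, 25, 28, 155], [295.5, 307.0]), ([266, 332, 116, 38, 2368], [322.6, 350.9]), ([471, 335, 60, 16, 570], [500.5, 342.4])]
```

{"method": "play_rows", "body": {
  "moves": [
    {"fingers":0.1,"tx":-0.5,"ty":-0.6,"tz":0,"yaw":0},
    {"fingers":0.1,"tx":-0.5,"ty":-0.6,"tz":4,"yaw":0},
    {"fingers":0.1,"tx":-0.5,"ty":-0.6,"tz":7,"yaw":0},
    {"fingers":0.1,"tx":-0.5,"ty":-0.6,"tz":7,"yaw":0}
  ]
}}

```text
time_s: 23.98
tcp_pos: [0.4724, 0.2193, 0.0965]
tcp_rot: [-3.141, -0.0, 2.269]
wrist_force: [0.2, -0.3, 0.0]
width: 0.603
grasp_force: 10.0
```

Run:
```python
from h import *
P=[];
for _ in range(8): P.append(get_state()["tcp_pos"]);get_image("wrist")
P=np.array(P);print(P.mean(0),P.std(0),get_state()["wrist_force"])
```

```text
[0.47255374 0.21933303 0.09672602] [9.19391940e-05 4.86753960e-05 1.33911088e-04] [-0.72881269  0.43691506 -1.19822301]
```

{"method": "play_rows", "body": {
  "moves": [
    {"fingers":0.1,"tx":-0.6,"ty":0,"tz":1,"yaw":0},
    {"fingers":0.1,"tx":-0.6,"ty":0,"tz":3,"yaw":0},
    {"fingers":0.1,"tx":-0.6,"ty":0,"tz":4,"yaw":0},
    {"fingers":0.1,"tx":-0.6,"ty":0,"tz":4,"yaw":0}
  ]
}}

```text
time_s: 24.88
tcp_pos: [0.4728, 0.2189, 0.0926]
tcp_rot: [-3.141, -0.0, 2.269]
wrist_force: [-0.7, -0.4, -0.7]
width: 0.605
grasp_force: 10.0
```

{"method": "play_rows", "body": {
  "moves": [
    {"fingers":0.1,"tx":0,"ty":0,"tz":0.7,"yaw":0},
    {"fingers":0.1,"tx":0,"ty":0,"tz":1.4,"yaw":0},
    {"fingers":0.1,"tx":0,"ty":0,"tz":1.4,"yaw":0}
  ]
}}

```text
time_s: 25.25
tcp_pos: [0.4729, 0.2189, 0.0913]
tcp_rot: [-3.142, 0.0, 2.269]
wrist_force: [-0.9, 0.0, -0.2]
width: 0.607
grasp_force: 10.0
```

{"method": "play_rows", "body": {
  "moves": [
    {"fingers":0.1,"tx":0,"ty":0,"tz":1,"yaw":0},
    {"fingers":0.1,"tx":0,"ty":0,"tz":2,"yaw":0},
    {"fingers":0.1,"tx":0,"ty":0,"tz":2,"yaw":0}
  ]
}}

```text
time_s: 25.62
tcp_pos: [0.4729, 0.2189, 0.0893]
tcp_rot: [-3.141, -0.0, 2.269]
wrist_force: [-0.3, 0.4, -1.0]
width: 0.606
grasp_force: 10.0
```

{"method": "play_rows", "body": {
  "moves": [
    {"fingers":0.1,"tx":0,"ty":0,"tz":1,"yaw":0},
    {"fingers":0.1,"tx":0,"ty":0,"tz":2,"yaw":0},
    {"fingers":0.1,"tx":0,"ty":0,"tz":3,"yaw":0},
    {"fingers":0.1,"tx":0,"ty":0,"tz":4,"yaw":0},
    {"fingers":0.1,"tx":0,"ty":0,"tz":4,"yaw":0}
  ]
}}

```text
time_s: 26.25
tcp_pos: [0.4729, 0.2189, 0.0853]
tcp_rot: [-3.141, 0.0, 2.269]
wrist_force: [0.1, -0.6, -1.0]
width: 0.603
grasp_force: 10.0
```

{"method": "play_rows", "body": {
  "moves": [
    {"fingers":0.1,"tx":0,"ty":0,"tz":1,"yaw":0},
    {"fingers":0.1,"tx":0,"ty":0,"tz":2,"yaw":0},
    {"fingers":0.1,"tx":0,"ty":0,"tz":3,"yaw":0},
    {"fingers":0.1,"tx":0,"ty":0,"tz":3,"yaw":0}
  ]
}}

```text
time_s: 26.75
tcp_pos: [0.4729, 0.2189, 0.0823]
tcp_rot: [-3.141, -0.0, 2.269]
wrist_force: [-0.4, -0.2, -0.3]
width: 0.606
grasp_force: 10.0
```

Run:
```python
from h import *
w=cam("wrist");cv2.imwrite("pics/w14.png",w["image"][:,:,::-1]);g=w["image"].astype(int)
d=dict(w,T=w["T_tool_cam"]);print(get_state()["tcp_pos"],get_state()["wrist_force"])
for r in range(270,352,6): print(r,[int(v) for v in g[r,276:380:5,0]],[int(v) for v in (g[r,276:380:5,0]-g[r,276:380:5,2])])
```

```text
[0.47294153 0.21887947 0.08235063] [ 0.52343605  0.44493195 -0.85533666]
270 [100, 101, 98, 97, 98, 95, 99, 98, 100, 99, 101, 100, 99, 98, 93, 88, 107, 90, 106, 93, 103] [63, 59, 60, 59, 65, 59, 58, 59, 56, 63, 58, 60, 61, 58, 59, 56, 60, 59, 64, 57, 63]
276 [98, 96, 102, 97, 100, 98, 101, 97, 126, 136, 139, 134, 96, 91, 93, 92, 89, 93, 88, 99, 126] [60, 58, 61, 62, 60, 61, 57, 60, 45, 43, 46, 45, 51, 56, 54, 54, 57, 58, 58, 61, 77]
282 [98, 96, 96, 95, 96, 104, 126, 129, 132, 131, 132, 132, 130, 130, 122, 93, 92, 92, 94, 117, 126] [58, 57, 63, 56, 55, 44, 43, 46, 47, 45, 43, 44, 43, 46, 43, 60, 56, 59, 59, 73, 77]
288 [97, 93, 93, 89, 122, 122, 123, 127, 127, 133, 135, 127, 130, 124, 126, 122, 90, 94, 96, 127, 130] [60, 56, 61, 58, 43, 41, 41, 42, 43, 44, 43, 45, 46, 42, 44, 43, 57, 60, 59, 79, 78]
294 [95, 91, 92, 122, 122, 121, 121, 125, 128, 129, 127, 127, 127, 124, 125, 118, 124, 96, 96, 98, 96] [56, 55, 56, 44, 44, 46, 43, 45, 45, 46, 42, 44, 44, 42, 45, 45, 42, 63, 60, 59, 58]
300 [93, 93, 91, 122, 124, 121, 124, 125, 123, 125, 125, 124, 124, 124, 123, 121, 123, 86, 97, 97, 99
[... 954 characters left out ...]
 61, 63, 55, 43, 44, 41, 41, 84, 79, 78, 79, 78, 79, 60, 39, 55, 61, 62, 63, 60]
336 [133, 116, 179, 173, 159, 100, 120, 121, 120, 119, 121, 119, 123, 121, 119, 187, 94, 206, 98, 102, 101] [85, 73, 111, 111, 97, 43, 42, 41, 42, 41, 43, 43, 45, 43, 40, 116, 57, 129, 59, 62, 59]
342 [177, 176, 179, 180, 180, 184, 155, 78, 106, 121, 117, 104, 108, 176, 201, 196, 197, 192, 195, 213, 194] [109, 112, 110, 110, 114, 113, 99, 46, 42, 44, 44, 43, 59, 110, 124, 123, 122, 122, 123, 135, 123]
348 [188, 185, 189, 189, 188, 190, 193, 193, 196, 195, 196, 202, 198, 194, 195, 191, 185, 175, 161, 185, 202] [111, 118, 117, 116, 119, 118, 123, 122, 122, 125, 124, 122, 123, 122, 123, 122, 120, 108, 103, 122, -1]
```

{"method": "play_rows", "body": {
  "moves": [
    {"fingers":0.1,"tx":0,"ty":0,"tz":1,"yaw":0},
    {"fingers":0.1,"tx":0,"ty":0,"tz":2,"yaw":0},
    {"fingers":0.1,"tx":0,"ty":0,"tz":2,"yaw":0}
  ]
}}

```text
time_s: 27.18
tcp_pos: [0.4729, 0.2189, 0.0803]
tcp_rot: [-3.141, -0.0, 2.269]
wrist_force: [0.4, 0.9, -0.3]
width: 0.607
grasp_force: 10.0
```

{"method": "play_rows", "body": {
  "moves": [
    {"fingers":0.1,"tx":0,"ty":0,"tz":0.5,"yaw":0},
    {"fingers":0.1,"tx":0,"ty":0,"tz":1,"yaw":0},
    {"fingers":0.1,"tx":0,"ty":0,"tz":1,"yaw":0}
  ]
}}

```text
time_s: 27.55
tcp_pos: [0.4729, 0.2189, 0.0794]
tcp_rot: [-3.142, 0.0, 2.269]
wrist_force: [0.1, 0.7, -1.2]
width: 0.609
grasp_force: 10.0
```

{"method": "play_rows", "body": {
  "moves": [
    {"fingers":0.1,"tx":0,"ty":0,"tz":0.4,"yaw":0},
    {"fingers":0.1,"tx":0,"ty":0,"tz":0.8,"yaw":0},
    {"fingers":0.1,"tx":0,"ty":0,"tz":0.8,"yaw":0}
  ]
}}

```text
time_s: 27.92
tcp_pos: [0.4729, 0.2189, 0.0786]
tcp_rot: [-3.142, 0.0, 2.269]
wrist_force: [0.0, 1.4, -0.6]
width: 0.607
grasp_force: 10.0
```

{"method": "play_rows", "body": {
  "moves": [
    {"fingers":0.1,"tx":0,"ty":0,"tz":0.4,"yaw":0},
    {"fingers":0.1,"tx":0,"ty":0,"tz":0.8,"yaw":0},
    {"fingers":0.1,"tx":0,"ty":0,"tz":0.8,"yaw":0}
  ]
}}

```text
time_s: 28.3
tcp_pos: [0.4729, 0.2189, 0.0778]
tcp_rot: [-3.142, 0.0, 2.269]
wrist_force: [0.3, -0.1, -0.3]
width: 0.602
grasp_force: 10.0
```

{"method": "play_rows", "body": {
  "moves": [
    {"fingers":0.1,"tx":0,"ty":0,"tz":0.3,"yaw":0},
    {"fingers":0.1,"tx":0,"ty":0,"tz":0.6,"yaw":0},
    {"fingers":0.1,"tx":0,"ty":0,"tz":0.6,"yaw":0}
  ]
}}

```text
time_s: 28.68
tcp_pos: [0.473, 0.2189, 0.0772]
tcp_rot: [3.142, 0.0, 2.269]
wrist_force: [0.3, -0.6, -0.6]
width: 0.607
grasp_force: 10.0
```

{"method": "play_rows", "body": {
  "moves": [
    {"fingers":0.1,"tx":0,"ty":0,"tz":0.3,"yaw":0},
    {"fingers":0.1,"tx":0,"ty":0,"tz":0.6,"yaw":0},
    {"fingers":0.1,"tx":0,"ty":0,"tz":0.6,"yaw":0}
  ]
}}

```text
time_s: 29.05
tcp_pos: [0.4729, 0.2189, 0.0766]
tcp_rot: [-3.142, 0.0, 2.269]
wrist_force: [-0.4, -0.1, -0.1]
width: 0.606
grasp_force: 10.0
```

{"method": "play_rows", "body": {
  "moves": [
    {"fingers":0.1,"tx":0,"ty":0,"tz":0.2,"yaw":0},
    {"fingers":0.1,"tx":0,"ty":0,"tz":0.4,"yaw":0},
    {"fingers":0.1,"tx":0,"ty":0,"tz":0.4,"yaw":0}
  ]
}}

```text
time_s: 29.42
tcp_pos: [0.473, 0.2189, 0.0763]
tcp_rot: [3.141, -0.0, 2.269]
wrist_force: [-0.4, -0.7, 0.6]
width: 0.605
grasp_force: 10.0
```

{"method": "play_rows", "body": {
  "moves": [
    {"fingers":0.1,"tx":0,"ty":0,"tz":0.2,"yaw":0},
    {"fingers":0.1,"tx":0,"ty":0,"tz":0.3,"yaw":0},
    {"fingers":0.1,"tx":0,"ty":0,"tz":0.3,"yaw":0}
  ]
}}

```text
time_s: 29.8
tcp_pos: [0.473, 0.2189, 0.0761]
tcp_rot: [3.141, -0.0, 2.269]
wrist_force: [-2.2, -0.9, 4.5]
width: 0.603
grasp_force: 10.0
```

Contact at exactly the expected height. Ease back slightly, release, and retreat.

{"method": "play_rows", "body": {
  "moves": [
    {"fingers":0.1,"tx":0,"ty":0,"tz":-0.3,"yaw":0},
    {"fingers":0.1,"tx":0,"ty":0,"tz":-0.3,"yaw":0},
    {"fingers":0.3,"tx":0,"ty":0,"tz":-0.3,"yaw":0},
    {"fingers":0.55,"tx":0,"ty":0,"tz":-0.3,"yaw":0},
    {"fingers":0.55,"tx":0,"ty":0,"tz":-0.3,"yaw":0},
    {"fingers":0.55,"tx":0,"ty":0,"tz":-0.3,"yaw":0},
    {"fingers":0.55,"tx":0,"ty":0,"tz":-15,"yaw":0},
    {"fingers":0.55,"tx":0,"ty":0,"tz":-50,"yaw":0},
    {"fingers":0.55,"tx":10,"ty":0,"tz":-100,"yaw":0},
    {"fingers":0.55,"tx":20,"ty":0,"tz":-140,"yaw":0},
    {"fingers":0.55,"tx":20,"ty":0,"tz":-140,"yaw":0},
    {"fingers":0.55,"tx":20,"ty":0,"tz":-140,"yaw":0}
  ]
}}

```text
time_s: 31.3
tcp_pos: [0.4598, 0.2341, 0.216]
tcp_rot: [3.141, -0.0, 2.269]
wrist_force: [-0.4, 0.5, 0.1]
width: 0.777
grasp_force: 0.0
```

Run:
```python
from h import *
print(get_state()["tcp_pos"]);w=cam("wrist");cv2.imwrite("pics/w15.png",w["image"][:,:,::-1])
g=cv2.cvtColor(np.ascontiguousarray(w["image"]),cv2.COLOR_RGB2HSV);t=np.linspace(0,2*np.pi,100)
C=(.4728,.2190)
q=proj(w,[[C[0]+.028*np.cos(a),C[1]+.028*np.sin(a),z] for a in t for z in(.069,.089)]).astype(np.float32)
i=proj(w,[[C[0]+.016*np.cos(a),C[1]+.016*np.sin(a),.089] for a in t]).astype(np.float32)
print("exp",cv2.fitEllipse(cv2.convexHull(q)),cv2.fitEllipse(i))
e,A=blob(w,cv2.fitEllipse(i)[0],s0=60);print("all",e,A)
R_=w["image"].astype(int);k=((g[...,1]<120)&(g[...,1]>40)&(g[...,2]>150)).astype(np.uint8)
n,l,s,c=cv2.connectedComponentsWithStats(k)
for j in range(1,n):
    if s[j,4]>400:
        cn,_=cv2.findContours((l==j).astype(np.uint8),0,1);print("shell",s[j],c[j],cv2.fitEllipse(cv2.convexHull(cn[0])))
```

```text
[0.45978447 0.23405963 0.21601997]
exp ((325.1365966796875, 252.90345764160156), (74.0324935913086, 76.3466567993164), 179.59356689453125) ((325.1527099609375, 256.0499267578125), (40.177127838134766, 42.21436309814453), 89.67142486572266)
all ((324.2550354003906, 251.27484130859375), (73.2198486328125, 74.66268920898438), 11.988776206970215) 4187.0
shell [ 303  234   43   41 1290] [324.36589147 253.84341085] ((324.1473693847656, 253.87759399414062), (39.659305572509766, 41.75297927856445), 90.42969512939453)
```

```bash
python3 -c "
from workcell import *
print(finish_job())"
```

```text
the job is handed in; nothing more can be done
None
```

The round blank is dome up on the dop and let go, with the lipped ring seated level on its rim. Centring was within about 1 to 2 mm on the last camera measurements. The job is handed in, but the interface returned no verdict.

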